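Index the specimen turntable to the bay and feed the cassette through the spring gate

ROBOT

A 6-joint arm with a two-finger parallel gripper is mounted at the origin on the work surface. World frame = base frame: x ahead of the robot, y to its left, z up, the work surface at z = 0. Lengths are in m, angles in rad, forces in N, time in s.
With the tool pointing down it reaches from about 0.3 to 0.875 m from the base axis. Payload 6.4 kg.
Tool frame: the origin (TCP) lies on the centre line of the jaws, within the pads' length; the fingertips stand 11 mm ahead of it and the grasp point (between the pads) lies 8 mm behind it; x points along the fingers, y is the direction in which the jaws open and shut, and the axes are right-handed (so a half turn about x gives the same grasp; the last joint's range is limited). The gripper opens to 85 mm and grips with 20 to 120 N. Pads are 22 mm wide; open, the fingers measure 114 mm over their backs; the gripper's body (76 mm by 85 mm) begins 54 mm behind the grasp point. The pads swing forward as they close: fully open they stand 13 mm farther back than shut.
Start: joints at [0.948, 0.181, 1.607, -0, 1.354, -0.206], TCP at [0.233, 0.526, 0.242] pointing down, gripper open.
Joint ranges: [-2.99, 2.99], [-0.89, 2.07], [0.3, 2.58], [-1.14, 4.28], [0, 2.63], [-3.12, 3.12]. Speed limits (rad/s): [2.57, 2.57, 3.01, 3.14, 3.14, 3.14].

INTERFACE

Orientations are given as a unit quaternion [w, x, y, z].
In Python, from bench import ctrl, camera, hand_in gives the robot as it stands. The module is installed in compiled form; this text tells all that it offers.
- The arm moves only by the tool drive_tool, never from a script. Its argument "increments" is a list of rows, each a list of 7 numbers: the shift along the tool's x, y, z in m, then the turn, a rotation vector about the tool's x, y, z in degrees, then the gripper's target within -1 to 1 (fully open at 1, half-way at 0, shut at -1). In form: [[dx, dy, dz, rx, ry, rz, claw], ...]. A call has 1 to 10 rows; each row shifts and turns the commanded pose from where the row before left it, along the tool's axes as they then stand; what a row does not reach is not made up. A row lasts 1/8 s, in which the tool goes at most 62.5 mm and 10.7 degrees, less where a joint would pass 70% of its speed; a pose out of reach is approached as far as the arm can. A call is refused whole if a number of a shift passes 0.0625 or a number of a turn 10.7, either way. A call with a gripper value outside its range is refused whole. The fingers move at their own pace and stop on an object; the grip force is fixed at half the most. Time passes only in rows, so rows that do not move let the fingers close. It gives the time, the measured TCP pose, the force and the opening at its end, in the units of the state.
- ctrl.get_obs(): the state, without advancing time (a new reading comes with each control period).
- camera(name): name is "scene" or "top" or "wrist"; returns a dict with "img" (480x640x3 uint8, red, green, blue), "depth" (480x640 float32, m along the optical axis (not along the pixel's ray), 0 where there is no reading), "fx", "fy", "cx", "cy" (pixels), "world_from_camera" (4x4, takes a point from camera to world coordinates); the wrist camera has in their place "hand_eye" (4x4, takes a point from camera to tool coordinates, whose origin is the TCP and whose axes are the tool frame's). Camera axes: x right, y down, z forward; pixel columns grow to the right and rows downward; lengths in m; the calibration is good to about 2 mm. A picture is of the moment at which its call begins: read the wrist's pose just before it.
- hand_in(): hands the job in, once; it reports no verdict.
The state is a dict: "time_s": time; "q": joint angles; "dq": joint speeds; "joint_efforts": joint torques, N m; "eef_pos": TCP position; "eef_rot": TCP orientation; "wrist_force": force on the tool from outside, world axes, zero at the start; "torque": the same for the moment, N m; "opening": opening from 0.0 (shut) to 1.0 (fully open).
Only numpy, scipy, OpenCV 4.12 (cv2) and the standard library are available. Lean on these libraries where they do the work, as an engineer would, in place of code of your own. Each camera call takes 0.05 s, during which the arm holds its last target.

TASK

Turn the turntable until the open end of its slot faces the gate and the turntable clicks into its detent, with the cassette still riding in the slot. Then, without lifting the cassette, push it out of the slot and through the spring gate, far enough into the bay that both gate leaves swing shut behind it once the gripper is withdrawn. Leave the turntable in its detent and do not disturb the jar, the weight or the brush.

Things in the scene. Friction and masses are not known exactly. Their poses are not given: they have to be found in the camera images.
- feeder: White fixed feed unit, base plate 545 x 250 x 12 mm. Origin: underside of the plate, on the turntable's axis. +x is the feed direction: turntable, gate line at x = 135 mm, open-topped bay, then a white console with its top at z = 112 mm from x = 323 to 399 mm. Grey gate posts up to z = 94 mm at y = +-48 mm.
- turntable: Aluminium disc, radius 120 mm, turning either way without stops, with light friction (0.06 N m): stays where left. Origin: on its axis at deck level, 34 mm above the table. +x points along the slot to its open mouth. In place when +x points the same way as the feed unit's +x. It starts 0.7 rad or more away, to either side. The slot's steel rails are 20 mm high, 56 mm apart; the other end is closed by a rail.
- detent (a point): The only detent: a sprung plunger in a small grey housing at the disc's rim, opposite the gate (housing top 42 mm above the table). Two rim bumps straddle it when the slot faces the gate. Getting over the first bump, 0.15 to 0.08 rad before the place, takes about 10 N at a post (pinch it firmly, about 20 N); once past it and let go, the turntable stays within about 0.03 rad of the place.
- slot_mouth (a point): Point at deck level at the middle of the slot's open mouth, 118 mm from the turntable's axis along its +x.
- post_a (a point): Centre of the top of an upright dark steel post of 18 mm diameter, 62 mm tall above the deck, fixed on the turntable 85 mm from its axis on its +y side. Pinch it from above and follow the arc; it may turn between the fingers. The slot rail's outer face is 51 mm from its centre.
- post_b (a point): The same kind of post on the turntable's -y side, 85 mm from its axis.
- cassette: Loose grey plastic specimen cassette, 110 (x) x 50 (y) x 46 (z) mm, 0.2 to 0.42 kg, five white bars showing in its top, lying in the slot near the turntable's axis with 3 mm play each side. Origin: centre of its underside. +x points to its narrower nose, towards the slot mouth. It stands 26 mm above the slot rails, so its tail can be pushed from above the rails.
- cassette_tail (a point): Middle of the cassette's flat tail face, 55 mm behind its origin and 30 mm above its underside.
- gate (a point): Middle of the gate line on the bay floor. Gate: two upright grey leaves, each 34 mm wide, 4 mm thick, top 93 mm above the table, hinged at y = +-36 mm of the feed unit, no lintel above, so fingers can pass through. They open only into the bay, sprung shut (0.6 to 2 N at the tip). Their tips sweep 34 mm into the bay, so they can shut only when the cassette's tail is 37 mm or more past this line.
- bay_end (a point): Middle of the bay's back stop, at floor level (32.5 mm above the table), 175 mm past the gate line. The bay is open-topped, 84 mm wide inside, walls up to 78 mm above the table. A cassette against the stop has its tail 65 mm past the gate line, which is also fine.
- gate_left (a joint): Angle of the gate leaf on the feed unit's +y side, 0 = shut, grows to 1.7 rad as it swings into the bay.
- gate_right (a joint): Angle of the gate leaf on the -y side, 0 = shut, grows to 1.7 rad.
- jar: Bystander: glass jar with white cap, 72 mm diameter, 110 mm tall; origin at its underside. Leave alone.
- weight: Bystander: steel test weight with a knob, 70 mm diameter, 84 mm tall, 1.2 kg; origin at its underside. Leave alone.
- brush: Bystander: cleaning brush lying on the bench, 170 mm long. Leave alone.
Mind the look-alikes: they are no part of the job. Several things have the shape of the cassette; the one meant has the colours described above.

How it is judged:
On the way, in this order (a step that is already met when the one before it is completed fails the run):
1. the turntable rests in its detent, the slot's mouth facing the gate, with the cassette still in the slot (angle between the x axis of turntable and the x axis of feeder, either way round below 0.045 rad and x of slot_mouth in the frame of feeder above 0.1 m and angular speed of turntable below 0.1 rad/s and horizontal distance between cassette and turntable below 0.06 m), for 0.3 s.
2. the cassette is part-way through the gate, holding both leaves open (angle between the x axis of turntable and the x axis of feeder, either way round below 0.045 rad and x of each of slot_mouth, cassette in the frame of feeder above 0.1 m and value of joint each of gate_left, gate_right above 0.5 rad and x of cassette in the frame of feeder below 0.22 m), for 0.1 s.
At the end, for the whole second after the job is handed in: The turntable is in its detent (within 0.045 rad) with its mouth at the gate; the cassette lies flat (within 0.1 rad) and at rest on the bay floor, its tail 30 to 75 mm past the gate line, and both gate leaves are shut (below 0.12 rad) (angle between the x axis of turntable and the x axis of feeder, either way round below 0.045 rad and x of slot_mouth in the frame of feeder above 0.1 m and value of joint each of gate_left, gate_right below 0.12 rad and x of cassette_tail in the frame of feeder between 0.165 and 0.21 m and y of cassette in the frame of feeder between -0.025 and 0.025 m and z of cassette in the frame of feeder below 0.04 m and angle between cassette's own z axis and vertical below 0.1 rad and linear speed of cassette below 0.02 m/s); the robot touches nothing.
It fails at once if the cassette is lifted more than 20 mm above the deck or tipped over 0.4 rad (z of cassette in the frame of feeder above 0.054 m or angle between cassette's own z axis and vertical above 0.4 rad).
It fails at once if the jar, weight or brush is moved by more than 30 mm (distance of any of jar, weight, brush from where it was at the start of the episode above 0.03 m).
It also fails if it takes over 58 s, if anything falls off the work surface, if the arm or the gripper's body presses on something with over 40 N, if the wrist force passes 120 N, or if a joint passes its speed limit or range.

## Working session

There is one attempt and no reset: what is moved stays moved. The work goes in short steps, Python scripts to look and compute and a tool call to move; the robot and the scene stay as the last step left them, time stands still between calls to the robot, and variables do not carry over. Pictures are saved under pics/ and viewed, and the job is handed in when it is done.

Besides the shell and the picture viewer there is one more tool, called after ">>>" by a JSON object that holds its "name" and its "arguments", one argument or row to a line. drive_tool: Moves the arm, as the interface text tells. Its arguments: {"type":"object","properties":{"increments":{"type":"array","items":{"type":"array","items":{"type":"number"}}}},"required":["increments"]}

```bash
mkdir -p pics; cat > h.py <<'E'
import numpy as np, cv2
from bench import ctrl, camera, hand_in
def snap(n,f):
    c=camera(n); cv2.imwrite('pics/'+f+'.png',c['img'][:,:,::-1]); np.savez('pics/'+f+'.npz',**c); return c
def px(c,u,v,z=None):
    T=c['world_from_camera']; r=np.array([(u-c['cx'])/c['fx'],(v-c['cy'])/c['fy'],1.])
    if z is None:
        d=c['depth'][int(v),int(u)]; return T[:3,:3]@(r*d)+T[:3,3]
    w=T[:3,:3]@r; return T[:3,3]+w*(z-T[2,3])/w[2]
def ld(f): return dict(np.load('pics/'+f+'.npz'))
E
python3 - <<'E'
from h import *
print(ctrl.get_obs()); snap('scene','s0'); snap('top','t0')
E
```

```text
{'time_s': 0.0, 'q': array([ 9.47682227e-01,  1.81545123e-01,  1.60797968e+00, -3.07660231e-06,
        1.35379021e+00, -2.06304181e-01]), 'dq': array([ 0.0003025 ,  0.00086987,  0.00070892, -0.00105768,  0.00052777,
        0.00062947]), 'joint_efforts': array([ 2.14676824e-03, -4.44848049e+01, -3.51350176e+01,  1.41867285e-04,
        8.70140648e-03, -3.17823412e-05]), 'eef_pos': array([0.23246485, 0.525348  , 0.24139552]), 'eef_rot': array([ 0.69156193,  0.14574209,  0.69205071, -0.14685761]), 'wrist_force': array([-0.18212203,  1.25176426, -0.34938661]), 'torque': array([-0.00179797, -0.01508288, -0.02713845]), 'opening': 0.9996576255000569}
```

View pics/s0.png

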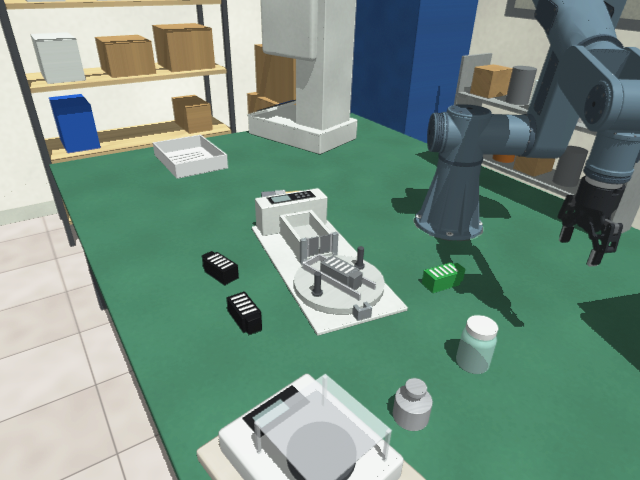

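View pics/t0.png

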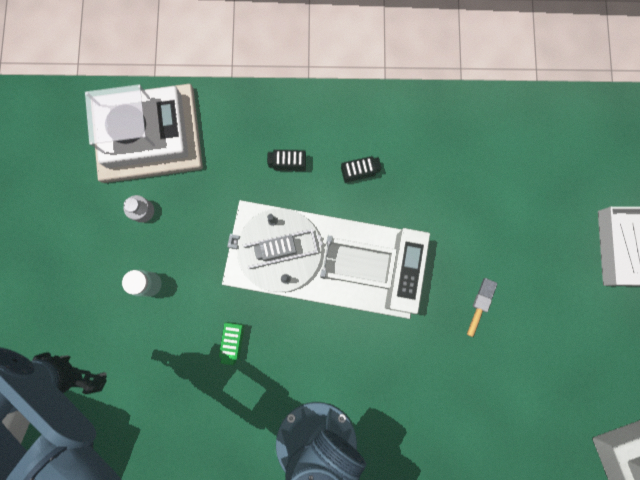

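```bash
python3 - <<'E'
from h import *
a=cv2.imread('pics/t0.png')[190:325,215:440]; cv2.imwrite('pics/t0z.png',cv2.resize(a,None,fx=3.5,fy=3.5,interpolation=2))
a=cv2.imread('pics/s0.png')[180:335,245:415]; cv2.imwrite('pics/s0z.png',cv2.resize(a,None,fx=3.8,fy=3.8,interpolation=2))
E
```

```text
(no output)
```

View pics/t0z.png

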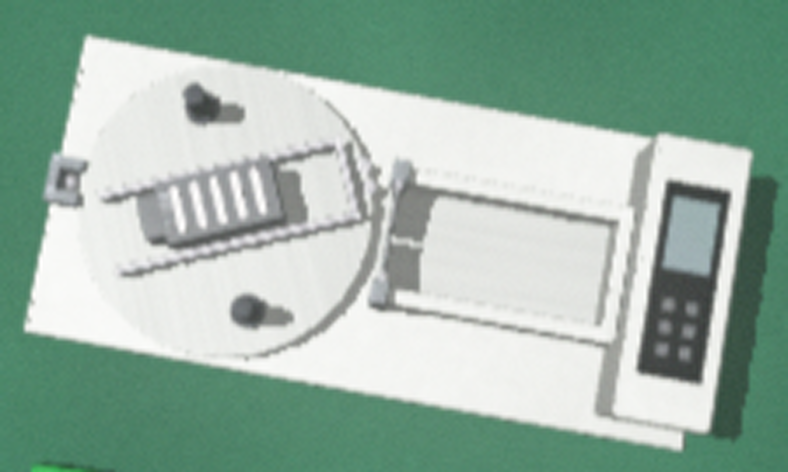

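View pics/s0z.png

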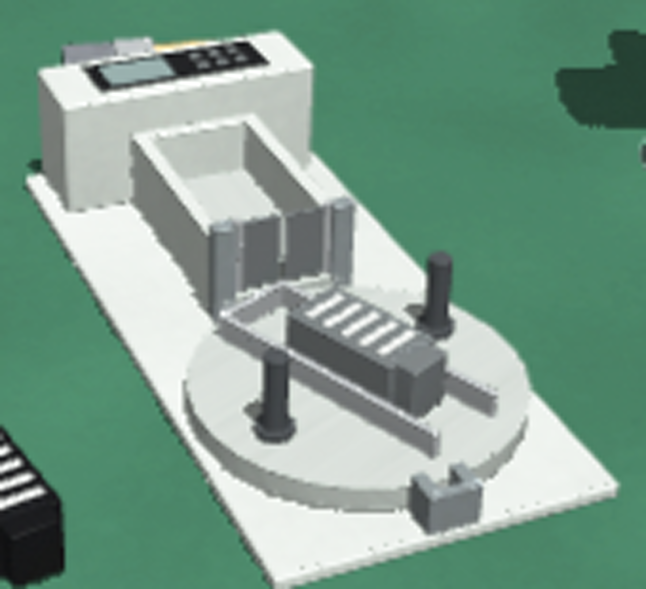

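```bash
python3 - <<'E'
from h import *
c=ld('t0')
print(c['world_from_camera'].round(3), c['fx'])
def z(x,y,h=None): return px(c,215+(x+.5)/3.5-.5,190+(y+.5)/3.5-.5,h)
P={}
for n,x,y,h in [('plTL',88,37,.012),('plBL',26,332,.012),('plBR',683,449,.012),('postup',202,98,.096),('postlo',247,308,.096),
 ('railU_L',105,196,.054),('railU_R',345,146,.054),('railL_L',120,272,.054),('railL_R',366,220,.054),
 ('gpU',402,166,.094),('gpL',380,288,.094),('conTL',655,135,.112),('conTR',750,152,.112),('conBR',708,432,.112),('conBL',615,415,.112),('casTL',160,188,.08),('casTR',275,157,.08),('casBR',285,215,.08),('det',65,180,.042),('bayend_in_U',618,218,.078),('bayend_in_L',600,325,.078)]:
    P[n]=z(x,y,h); print(n,P[n].round(4),z(x,y).round(3))
d=P['plBR']-P['plBL']; print('len',np.hypot(*d[:2]),np.arctan2(d[1],d[0]))
for a,b in [('conBL','conTL'),('plBL','plTL'),('gpL','gpU')]:
    d=P[b]-P[a]; print(a,np.arctan2(d[1],d[0])-np.pi/2,np.hypot(*d[:2]))
for a,b in [('railU_R','railU_L'),('railL_R','railL_L')]:
    d=P[b]-P[a]; print(a,np.arctan2(d[1],d[0]),np.hypot(*d[:2]))
d=P['postup']-P['postlo'];print('posts',np.arctan2(d[1],d[0]),np.hypot(*d[:2]),(P['postup']+P['postlo'])/2)
E
```

```text
[[ 0.007 -0.992  0.128  0.375]
 [-1.    -0.009 -0.012 -0.005]
 [ 0.013 -0.128 -0.992  1.309]
 [ 0.     0.     0.     1.   ]] 452.8504158657585
plTL [0.6805 0.23   0.012 ] [0.682 0.231 0.005]
plBL [0.4346 0.2727 0.012 ] [0.435 0.274 0.005]
plBR [ 0.3441 -0.2618  0.012 ] [ 0.344 -0.262  0.009]
postup [0.6132 0.1249 0.096 ] [0.614 0.125 0.094]
postlo [0.4504 0.087  0.096 ] [0.45  0.087 0.098]
railU_L [0.5413 0.2049 0.054 ] [0.541 0.205 0.055]
railU_R [0.5834 0.0141 0.054 ] [0.587 0.014 0.035]
railL_L [0.4807 0.1912 0.054 ] [0.48  0.191 0.056]
railL_R [ 0.5238 -0.0032  0.054 ] [ 0.526 -0.003  0.032]
gpU [ 0.5615 -0.0308  0.094 ] [ 0.562 -0.031  0.092]
gpL [ 0.4666 -0.0145  0.094 ] [ 0.467 -0.015  0.092]
conTL [ 0.5845 -0.2245  0.112 ] [ 0.604 -0.245 -0.001]
conTR [ 0.572  -0.2973  0.112 ] [ 0.572 -0.298  0.11 ]
conBR [ 0.3592 -0.261   0.112 ] [ 0.358 -0.285 -0.   ]
conBL [ 0.3713 -0.1913  0.112 ] [ 0.371 -0.192  0.108]
casTL [0.5445 0.1578 0.08  ] [0.545 0.158 0.079]
casTR [0.5699 0.0685 0.08  ] [0.574 0.07  0.056]
casBR [0.5241 0.0599 0.08  ] [0.528 0.062 0.048]
det [0.5556 0.2394 0.042 ] [0.557 0.241 0.032]
bayend_in_U [ 0.5243 -0.2007  0.078 ] [ 0.524 -0.2    0.082]
bayend_in_L [ 0.4404 -0.1857  0.078 ] [ 0.441 -0.187  0.068]
len 0.5421373591622349 -1.7386585777000774
conBL -1.725082530996134 0.21576160658686475
plBL -1.7427541448569783 0.2495499309704668
gpL -1.7412889117556256 0.09623762337943355
railU_R 1.7881036413305536 0.1953392547205576
railL_R 1.789120807757414 0.1991708609098686
posts 0.2287879883083215 0.16718577269685567 [0.53177805 0.10596482 0.096     ]
```

```bash
cat >> h.py <<'E'
def fitpose(model,obs):
    model=np.array(model);obs=np.array(obs)
    mc,oc=model.mean(0),obs.mean(0)
    m=(model-mc);o=obs-oc
    th=np.arctan2((m[:,0]*o[:,1]-m[:,1]*o[:,0]).sum(),(m*o).sum())
    R=np.array([[np.cos(th),-np.sin(th)],[np.sin(th),np.cos(th)]])
    t=oc-R@mc
    return t,th,((m@R.T+oc)-obs)
E
python3 - <<'E'
from h import *
m=[(.135,.048),(.135,-.048),(.323,.108),(.399,.108),(.323,-.108),(.399,-.108),(.31,.042),(.31,-.042)]
o=[(.5615,-.0308),(.4666,-.0145),(.5845,-.2245),(.572,-.2973),(.3713,-.1913),(.3592,-.261),(.5243,-.2007),(.4404,-.1857)]
m=[(a,-b) for a,b in m]
# +y side of feeder: feed dir -1.74, y dir = -1.74+1.57=-.17 -> +x world => upper points are +y
m=[(a,-b) for a,b in m]
for k in (m,):
    t,th,r=fitpose(k,o); print(t,th,(r*1e3).round(1).tolist())
# disc edge points by depth discontinuity
c=ld('t0'); 
v,u=np.mgrid[0:480,0:640]; d=c['depth']
r=np.stack([(u-c['cx'])/c['fx']*d,(v-c['cy'])/c['fy']*d,d],-1)@c['world_from_camera'][:3,:3].T+c['world_from_camera'][:3,3]
np.save('pics/w0.npy',r)
q=np.hypot(r[...,0]-.535,r[...,1]-.109)
for lo,hi in ((.024,.044),(.085,.105)):
    s=(r[...,2]>lo)&(r[...,2]<hi)&(q<.16)
    print(lo,s.sum())
    mask=(s*255).astype(np.uint8)[190:325,215:440]; cv2.imwrite(f'pics/m{lo}.png',cv2.resize(mask,None,fx=3.5,fy=3.5,interpolation=0))
s=(r[...,2]>.088)&(r[...,2]<.105)&(q<.1)
n,l,st,ce=cv2.connectedComponentsWithStats(s.astype(np.uint8))
for i in range(1,n): print(st[i,4],[r[l==i][:,k].mean().round(4) for k in range(3)])
E
```

```text
[0.53640434 0.11145628] -1.7480010922160407 [[-1.6, 0.9], [-1.2, 1.5], [1.3, -1.0], [0.4, -3.0], [1.9, 3.9], [0.6, -1.3], [-1.2, -0.4], [0.0, -0.6]]
0.024 4683
0.085 214
38 [np.float64(0.6173), np.float64(0.1309), np.float64(0.0957)]
37 [np.float64(0.4527), np.float64(0.0909), np.float64(0.0961)]
```

View pics/m0.024.png

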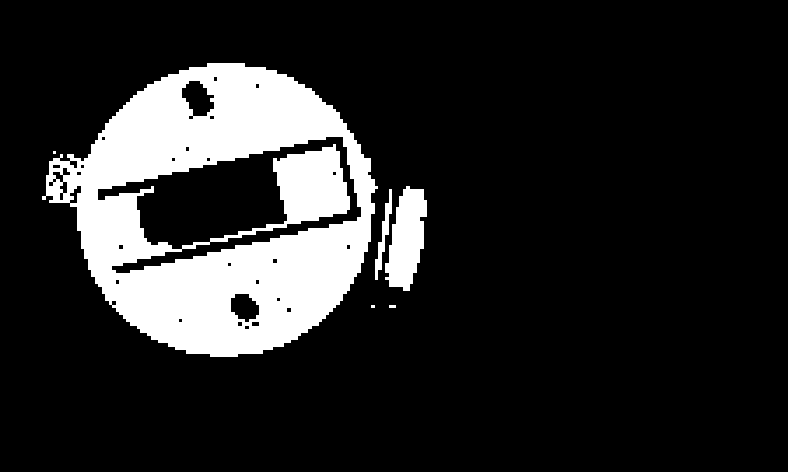

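>>> {"name": "drive_tool", "arguments": {
  "increments": [
    [0,-0.0204,0.0511,0,0,0,1],
    [0,-0.0204,0.0511,0,0,0,1],
    [0,-0.0204,0.0511,0,0,0,1],
    [0,-0.0204,0.0511,0,0,0,1],
    [0,-0.0204,0.0511,0,0,0,1],
    [0,-0.0204,0.0511,0,0,0,1],
    [0,-0.0204,0.0511,0,0,0,1],
    [0,-0.0204,0.0511,0,0,0,1],
    [0,-0.0204,0.0511,0,0,0,1],
    [0,-0.0204,0.0511,0,0,0,1]
  ]
}}

```text
time_s: 1.35
eef_pos: [0.6183, 0.1309, 0.2418]
eef_rot: [0.692, 0.146, 0.692, -0.146]
wrist_force: [0.0, -0.6, 0.7]
opening: 0.994
```

>>> {"name": "drive_tool", "arguments": {
  "increments": [
    [0,0,0,10.2,0,0,1],
    [0,0,0,10.2,0,0,1],
    [0,0,0,10.2,0,0,1],
    [0,0,0,10.2,0,0,1],
    [0,0,0,10.2,0,0,1],
    [0,0,0,10.2,0,0,1],
    [0,0,0,10.2,0,0,1],
    [0,0,0,10.2,0,0,1],
    [0,0,0,10.2,0,0,1],
    [0,0,0,10.2,0,0,1]
  ]
}}

```text
time_s: 2.6
eef_pos: [0.6171, 0.1324, 0.2416]
eef_rot: [-0.32, -0.63, -0.32, 0.631]
wrist_force: [-0.9, -0.5, -0.0]
opening: 1.004
```

>>> {"name": "drive_tool", "arguments": {
  "increments": [
    [0,0,0,10.2,0,0,1],
    [0,0,0,10.2,0,0,1],
    [0,0,0,10.2,0,0,1],
    [0,0,0,10.2,0,0,1],
    [0,0,0,0,0,0,1],
    [0,0,0,0,0,0,1]
  ]
}}

```text
time_s: 3.35
eef_pos: [0.6173, 0.1324, 0.2419]
eef_rot: [-0.083, -0.702, -0.083, 0.702]
wrist_force: [-0.7, 0.8, -0.3]
opening: 0.997
```

```bash
cat >> h.py <<'E'
from scipy.spatial.transform import Rotation as Ro
def st():
    o=ctrl.get_obs(); R=Ro.from_quat(np.roll(o['eef_rot'],-1)).as_matrix()
    print('t',round(o['time_s'],2),'pos',o['eef_pos'].round(4),'yaw_y',round(np.arctan2(R[1,1],R[0,1]),4),'x',R[:,0].round(3),'q',o['q'].round(2),'F',o['wrist_force'].round(1),'open',round(o['opening'],3))
    return o,R
def to(p):
    o,R=st(); print('tool shift',(R.T@(np.array(p)-o['eef_pos'])).round(4))
E
python3 - <<'E'
from h import *
to([.6177,.1311,.077])
snap('wrist','w1')
E
```

```text
t 3.35 pos [0.6173 0.1324 0.2419] yaw_y -1.3349 x [-0.001 -0.    -1.   ] q [ 0.02  0.3   1.46 -0.    1.38  1.36] F [-0.7  0.8 -0.3] open 0.997
tool shift [ 0.1649  0.0014 -0.0002]
```

View pics/w1.png

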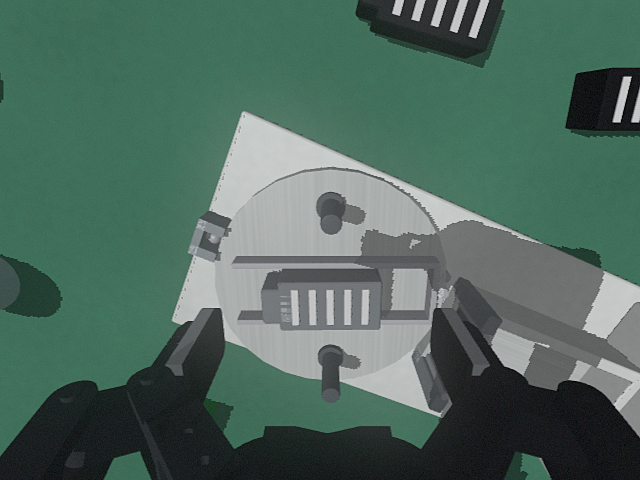

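```bash
python3 - <<'E'
from h import *
c=ld('w1'); H=c['hand_eye']; o,R=st()
d=c['depth'];v,u=np.mgrid[0:480,0:640]
t=np.stack([(u-c['cx'])/c['fx']*d,(v-c['cy'])/c['fy']*d,d],-1)@H[:3,:3].T+H[:3,3]
w=t@R.T+o['eef_pos']
for a in [(331,221),(330,393),(330,200)]:
    print(a,t[a[1],a[0]].round(4),w[a[1],a[0]].round(4))
s=(w[...,2]>.088)&(w[...,2]<.102)&(np.hypot(w[...,0]-.536,w[...,1]-.111)<.11)&(d>0)
n,l,stt,ce=cv2.connectedComponentsWithStats(s.astype(np.uint8))
for i in range(1,n):
  if stt[i,4]>20: print(stt[i,4],ce[i],w[l==i].mean(0).round(4))
iv=np.linalg.inv(H)
for X in (0,.146,.165):
    p=iv[:3,:3]@[X,0,0]+iv[:3,3]; print(p[0]/p[2]*c['fx']+c['cx'],p[1]/p[2]*c['fy']+c['cy'])
E
```

```text
t 3.4 pos [0.6173 0.1324 0.2421] yaw_y -1.3355 x [-0. -0. -1.] q [ 0.02  0.3   1.46 -0.    1.38  1.36] F [0.9 0.3 1.1] open 1.002
(331, 221) [ 0.1474  0.0027 -0.0008] [0.6187 0.1299 0.0947]
(330, 393) [0.1463 0.0022 0.1682] [0.4542 0.091  0.0958]
(330, 200) [ 0.1936  0.0022 -0.007 ] [0.6246 0.1318 0.0484]
396 [331.26262626 222.98484848] [0.6171 0.1293 0.0946]
299 [330.81270903 392.75919732] [0.4531 0.0899 0.0941]
328.00278520344403 324.34207741543554
327.5979317683473 222.4583964282831
327.57205874479155 215.9473021664879
```

>>> {"name": "drive_tool", "arguments": {
  "increments": [
    [0.045,0.0022,0,0,0,0,1],
    [0.045,0,0,0,0,0,1],
    [0.045,0,0,0,0,0,1],
    [0.031,0,0,0,0,0,1],
    [0,0,0,0,0,0,1],
    [0,0,0,0,0,0,-1],
    [0,0,0,0,0,0,-1],
    [0,0,0,0,0,0,-1],
    [0,0,0,0,0,0,-1],
    [0,0,0,0,0,0,-1]
  ]
}}

```text
time_s: 4.65
eef_pos: [0.6186, 0.1302, 0.0775]
eef_rot: [0.082, 0.703, 0.082, -0.702]
wrist_force: [-2.2, -1.5, 5.7]
opening: 0.192
```

>>> {"name": "drive_tool", "arguments": {
  "increments": [
    [0,0,0,0,0,0,-1],
    [0,0,0,0,0,0,-1],
    [0,0,0,0,0,0,-1],
    [0,0,0,0,0,0,-1]
  ]
}}

```text
time_s: 5.15
eef_pos: [0.6186, 0.1302, 0.0775]
eef_rot: [0.082, 0.703, 0.082, -0.702]
wrist_force: [-1.9, -0.7, 6.4]
opening: 0.19
```

```bash
python3 - <<'E'
from h import *
st()
E
```

```text
t 5.15 pos [0.6186 0.1302 0.0775] yaw_y -1.3381 x [ 0.001 -0.    -1.   ] q [ 0.02  0.49  1.57 -0.    1.09  1.36] F [-1.9 -0.7  6.4] open 0.19
```

>>> {"name": "drive_tool", "arguments": {
  "increments": [
    [0,-0.01036,0.00063,-7,0,0,-1],
    [0,-0.01036,0.00063,-7,0,0,-1],
    [0,-0.01036,0.00063,-7,0,0,-1],
    [0,-0.01036,0.00063,-7,0,0,-1],
    [0,-0.01036,0.00063,-7,0,0,-1]
  ]
}}

```text
time_s: 5.78
eef_pos: [0.592, 0.1744, 0.0775]
eef_rot: [0.291, 0.645, 0.29, -0.644]
wrist_force: [-4.5, -1.8, 8.6]
opening: 0.189
```

```bash
python3 - <<'E'
from h import *
o,R=st();d=o['eef_pos'][:2]-[.5353,.1108];print(np.hypot(*d),np.arctan2(d[1],d[0]))
E
```

```text
t 5.78 pos [0.592  0.1744 0.0775] yaw_y -0.7238 x [ 0.001 -0.    -1.   ] q [ 0.09  0.46  1.61 -0.    1.07  0.82] F [-4.5 -1.8  8.6] open 0.189
0.08517487814697013 0.8427563321085972
```

Tracking well, low force. Continue.

>>> {"name": "drive_tool", "arguments": {
  "increments": [
    [0,-0.01036,0.00063,-7,0,0,-1],
    [0,-0.01036,0.00063,-7,0,0,-1],
    [0,-0.01036,0.00063,-7,0,0,-1],
    [0,-0.01036,0.00063,-7,0,0,-1],
    [0,-0.01036,0.00063,-7,0,0,-1],
    [0,-0.01036,0.00063,-7,0,0,-1],
    [0,-0.01036,0.00063,-7,0,0,-1],
    [0,-0.01036,0.00063,-7,0,0,-1],
    [0,-0.01036,0.00063,-7,0,0,-1],
    [0,-0.01036,0.00063,-7,0,0,-1]
  ]
}}

```text
time_s: 7.02
eef_pos: [0.4939, 0.1869, 0.0775]
eef_rot: [0.607, 0.362, 0.608, -0.361]
wrist_force: [-8.1, 4.3, 12.7]
opening: 0.193
```

>>> {"name": "drive_tool", "arguments": {
  "increments": [
    [0,-0.01036,0.00063,-7,0,0,-1],
    [0,-0.01036,0.00063,-7,0,0,-1],
    [0,-0.01036,0.00063,-7,0,0,-1],
    [0,-0.01036,0.00063,-7,0,0,-1]
  ]
}}

```text
time_s: 7.52
eef_pos: [0.4622, 0.1591, 0.0774]
eef_rot: [0.675, 0.204, 0.679, -0.203]
wrist_force: [-13.3, 3.6, 20.1]
opening: 0.185
```

```bash
python3 - <<'E'
from h import *
o,R=st();d=o['eef_pos'][:2]-[.5353,.1108];print(np.hypot(*d),np.arctan2(d[1],d[0]), 'target',.2365+2.731)
snap('top','t1')
a=cv2.imread('pics/t1.png')[190:325,215:440]; cv2.imwrite('pics/t1z.png',cv2.resize(a,None,fx=3.5,fy=3.5,interpolation=2))
E
```

```text
t 7.53 pos [0.4622 0.1591 0.0774] yaw_y 0.9863 x [-0.004  0.002 -1.   ] q [ 0.09  0.22  1.94  0.    0.99 -0.9 ] F [-13.3   3.6  20.1] open 0.185
0.0876403280227319 2.5577445631302274 target 2.9675
```

View pics/t1z.png

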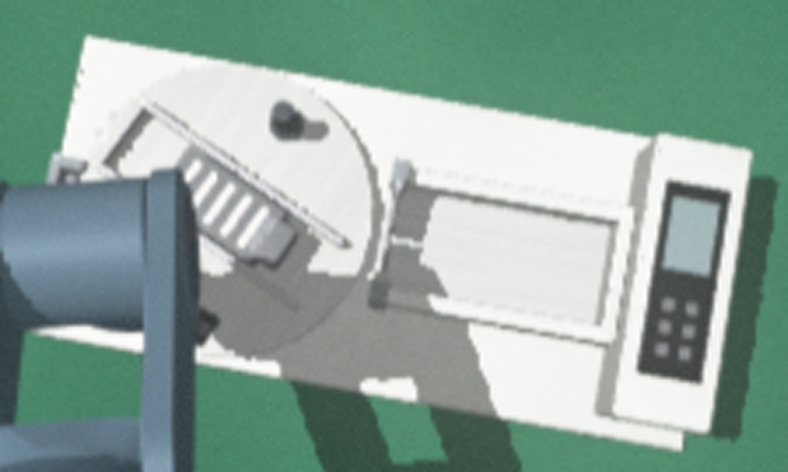

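```bash
python3 - <<'E'
from h import *
for f in ('t0','t1'):
    c=ld(f); v,u=np.mgrid[0:480,0:640]; d=c['depth']
    r=np.stack([(u-c['cx'])/c['fx']*d,(v-c['cy'])/c['fy']*d,d],-1)@c['world_from_camera'][:3,:3].T+c['world_from_camera'][:3,3]
    q=np.hypot(r[...,0]-.535,r[...,1]-.111)
    s=(r[...,2]>.088)&(r[...,2]<.105)&(q<.1)
    n,l,stt,ce=cv2.connectedComponentsWithStats(s.astype(np.uint8))
    for i in range(1,n):
        if stt[i,4]>10: 
            m=r[l==i].mean(0); print(f,stt[i,4],m.round(4))
    if f=='t1':
        d=-(m[:2]-[.5353,.1108]); print(np.hypot(*d),np.arctan2(d[1],d[0]))
o,R=st()
E
```

```text
t0 38 [0.6173 0.1309 0.0957]
t0 37 [0.4527 0.0909 0.0961]
t1 36 [0.6044 0.0624 0.0957]
0.08439106883988644 2.5303284905568777
t 7.58 pos [0.4616 0.1582 0.0774] yaw_y 0.9918 x [-0.005  0.001 -1.   ] q [ 0.09  0.22  1.94  0.    0.99 -0.91] F [-16.3   3.9  20.4] open 0.188
```

```bash
python3 - <<'E'
import numpy as np
P=np.array([(.6186,.1302),(.592,.1744),(.4939,.1869),(.4622,.1591)])
A=np.c_[2*P,np.ones(4)]; s=np.linalg.lstsq(A,(P**2).sum(1),rcond=None)[0]
c=s[:2]; print(c,np.sqrt(s[2]+c@c)); 
for p in P: print(np.hypot(*(p-c)),np.arctan2(*(p-c)[::-1]))
E
```

```text
[0.53386953 0.10932517] 0.0872616312314593
0.08726403430058043 0.24155687299295692
0.08725758108666924 0.841702691660143
0.08726635827720246 2.046560156562065
0.08725855095191042 2.5345642730680593
```

>>> {"name": "drive_tool", "arguments": {
  "increments": [
    [0,-0.0077,-0.0003,-5.06,0,0,-1],
    [0,-0.0077,-0.0003,-5.06,0,0,-1],
    [0,-0.0077,-0.0003,-5.06,0,0,-1],
    [0,-0.0077,-0.0003,-5.06,0,0,-1],
    [0,-0.0077,-0.0003,-5.06,0,0,-1],
    [0,0,0,0,0,0,-1]
  ]
}}

```text
time_s: 8.32
eef_pos: [0.4476, 0.1232, 0.0774]
eef_rot: [0.705, 0.052, 0.705, -0.052]
wrist_force: [-6.7, -1.2, 13.5]
opening: 0.191
```

```bash
python3 - <<'E'
from h import *
o,R=st();d=o['eef_pos'][:2]-[.53387,.10933];print(np.hypot(*d),np.arctan2(d[1],d[0]))
snap('top','t2')
a=cv2.imread('pics/t2.png')[190:325,215:440]; cv2.imwrite('pics/t2z.png',cv2.resize(a,None,fx=3.5,fy=3.5,interpolation=2))
E
```

```text
t 8.32 pos [0.4476 0.1232 0.0774] yaw_y 1.4245 x [-0.001  0.    -1.   ] q [ 0.01  0.17  2.    0.    0.97 -1.41] F [-6.7 -1.2 13.5] open 0.191
0.0873959106953421 2.982510351912023
```

View pics/t2z.png

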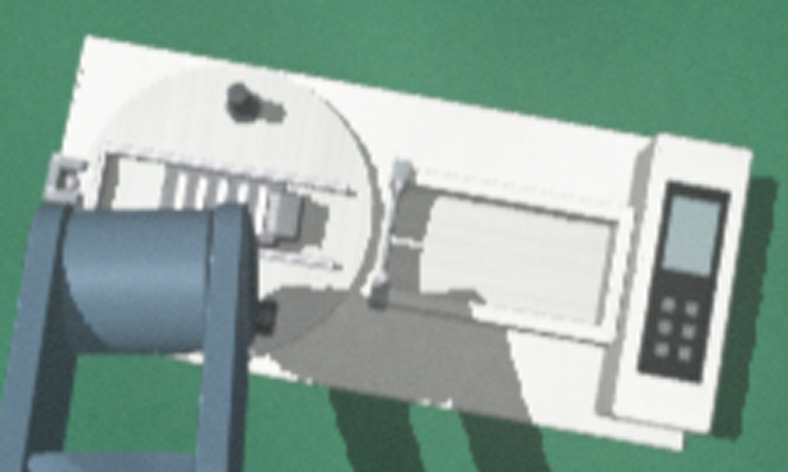

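```bash
cat >> h.py <<'E'
def posts(f,cen=(.53387,.10933)):
    c=ld(f); v,u=np.mgrid[0:480,0:640]; d=c['depth']
    r=np.stack([(u-c['cx'])/c['fx']*d,(v-c['cy'])/c['fy']*d,d],-1)@c['world_from_camera'][:3,:3].T+c['world_from_camera'][:3,3]
    q=np.hypot(r[...,0]-.535,r[...,1]-.111)
    s=(r[...,2]>.088)&(r[...,2]<.105)&(q<.1)
    n,l,stt,ce=cv2.connectedComponentsWithStats(s.astype(np.uint8))
    for i in range(1,n):
        if stt[i,4]>10: 
            m=r[l==i].mean(0); dd=m[:2]-cen; print(f,stt[i,4],m.round(4),np.hypot(*dd).round(4),np.arctan2(dd[1],dd[0]).round(4))
    return r
E
python3 - <<'E'
from h import *
posts('t0');posts('t1');posts('t2')
c=ld('t2')
def z(x,y,h=None): return px(c,215+(x+.5)/3.5-.5,190+(y+.5)/3.5-.5,h)
for a,b in [((110,150),(353,192)),((262,252),(340,266))]:
    d=z(*b,.054)-z(*a,.054); print(np.arctan2(d[1],d[0]))
E
```

```text
t0 38 [0.6173 0.1309 0.0957] 0.0862 0.2535
t0 37 [0.4527 0.0909 0.0961] 0.0832 -2.9188
t1 36 [0.6044 0.0624 0.0957] 0.0847 -0.5874
t2 35 [0.6186 0.0974 0.0957] 0.0856 -0.14
-1.7346877376585257
-1.7407314789012156
```

>>> {"name": "drive_tool", "arguments": {
  "increments": [
    [0,0,0,0,0,0,0],
    [0,0,0,0,0,0,0],
    [0,0,0,0,0,0,0],
    [-0.03,0,0,0,0,0,0],
    [-0.05,0,0,0,0,0,0],
    [-0.05,0,0,0,0,0,0],
    [-0.03,0,0,0,0,0,0],
    [0,0,0,0,0,0,-1]
  ]
}}

```text
time_s: 9.38
eef_pos: [0.4496, 0.1235, 0.2389]
eef_rot: [0.707, 0.052, 0.703, -0.051]
wrist_force: [-0.2, 0.4, -0.9]
opening: 0.301
```

```bash
python3 - <<'E'
from h import *
o,R=st()
snap('top','t3');posts('t3')
c=snap('wrist','w3'); o,R=st()
E
```

```text
t 9.38 pos [0.4496 0.1235 0.2389] yaw_y 1.4247 x [ 0.006  0.    -1.   ] q [ 0.01 -0.07  1.88 -0.    1.33 -1.41] F [-0.2  0.4 -0.9] open 0.301
t3 35 [0.6188 0.097  0.0962] 0.0859 -0.1445
t 9.47 pos [0.4475 0.1235 0.2356] yaw_y 1.4246 x [-0.001  0.    -1.   ] q [ 0.01 -0.07  1.88  0.    1.33 -1.41] F [-0.2  0.2 -1. ] open 0.128
```

View pics/w3.png

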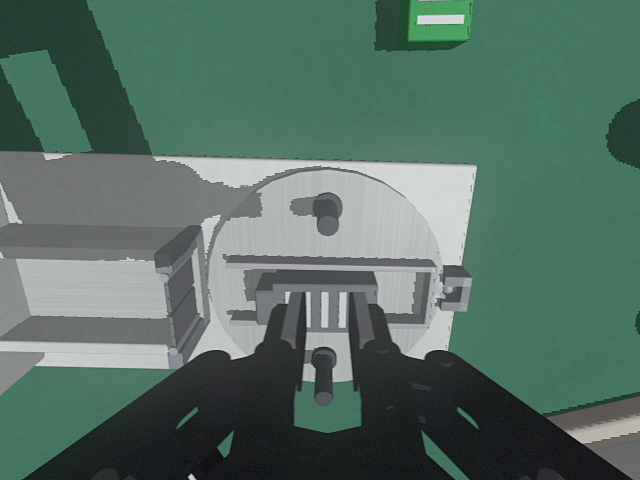

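```bash
python3 - <<'E'
from h import *
r=posts('t3'); c=ld('t3')
f=np.array([np.cos(-1.743),np.sin(-1.743)]);n=np.array([-f[1],f[0]])
def loc(r,cen): 
    d=r[...,:2]-cen; return d@f,d@n
for nm,r in (('top',r),):
    for cen in ((.535,.111),(.5339,.1093)):
        X,Y=loc(r,np.array(cen)); s=(r[...,2]>.07)&(r[...,2]<.088)&(abs(X)<.1)&(abs(Y)<.04)
        print(nm,cen,s.sum(),np.percentile(X[s],[2,50,98]).round(4),np.percentile(Y[s],[2,50,98]).round(4))
c=ld('w3'); o,R=st(); H=c['hand_eye'];d=c['depth'];v,u=np.mgrid[0:480,0:640]
w=(np.stack([(u-c['cx'])/c['fx']*d,(v-c['cy'])/c['fy']*d,d],-1)@H[:3,:3].T+H[:3,3])@R.T+o['eef_pos']
X,Y=loc(w,np.array((.5339,.1093)))
for lo,hi,xa,xb,ya,yb,nm in [(.074,.088,-.1,.1,-.04,.04,'cas'),(.085,.1,.12,.15,-.06,.06,'gate'),(.072,.084,.16,.3,.02,.07,'wall+'),(.072,.084,.16,.3,-.07,-.02,'wall-'),(.048,.060,-.1,.1,.02,.05,'rail+'),(.048,.06,-.1,.12,-.05,-.02,'rail-')]:
    s=(w[...,2]>lo)&(w[...,2]<hi)&(X>xa)&(X<xb)&(Y>ya)&(Y<yb)&(d>0)
    if s.sum()>10: print(nm,s.sum(),np.percentile(X[s],[2,50,98]).round(4),np.percentile(Y[s],[2,50,98]).round(4),'slope',np.polyfit(X[s],Y[s],1)[0].round(4),'z',w[s][:,2].mean().round(4))
E
```

```text
t3 35 [0.6188 0.097  0.0962] 0.0859 -0.1445
top (0.535, 0.111) 327 [0.0074 0.0348 0.0622] [-0.0245  0.0002  0.0225]
top (0.5339, 0.1093) 327 [0.0056 0.033  0.0604] [-0.0237  0.001   0.0233]
t 9.47 pos [0.4475 0.1235 0.2356] yaw_y 1.4246 x [-0.001  0.    -1.   ] q [ 0.01 -0.07  1.88  0.    1.33 -1.41] F [-0.2  0.2 -1. ] open 0.128
cas 3526 [-0.0424  0.0048  0.0613] [-0.0285 -0.0125  0.019 ] slope 0.0287 z 0.0773
gate 1303 [0.1278 0.1336 0.1406] [-0.0591 -0.0161  0.0515] slope 0.5102 z 0.0902
wall+ 1776 [0.163  0.2303 0.2975] [0.0391 0.0438 0.0506] slope -0.004 z 0.0749
wall- 1918 [0.1625 0.2209 0.2787] [-0.0566 -0.0516 -0.0453] slope -0.001 z 0.0753
rail+ 442 [-0.099  -0.0669  0.0936] [0.0251 0.0279 0.0319] slope 0.0047 z 0.0507
rail- 2025 [-0.0972  0.0013  0.0898] [-0.0363 -0.0323 -0.0207] slope 0.0102 z 0.0519
```

>>> {"name": "drive_tool", "arguments": {
  "increments": [
    [0,0.0262,0.0299,0,0,0,-1],
    [0,0.0262,0.0299,0,0,0,-1],
    [0,0.0261,0.0298,0,0,0,-1]
  ]
}}

```text
time_s: 9.85
eef_pos: [0.5479, 0.1885, 0.2338]
eef_rot: [0.704, 0.051, 0.707, -0.052]
wrist_force: [0.4, -0.1, -0.6]
opening: -0.001
```

>>> {"name": "drive_tool", "arguments": {
  "increments": [
    [0,0,0,10.16,0,0,-1],
    [0,0,0,10.16,0,0,-1],
    [0,0,0,10.16,0,0,-1],
    [0,0,0,10.16,0,0,-1],
    [0,0,0,10.16,0,0,-1],
    [0,0,0,10.16,0,0,-1],
    [0,0,0,10.16,0,0,-1],
    [0,0,0,10.16,0,0,-1],
    [0,0,0,10.16,0,0,-1],
    [0,0,0,0,0,0,-1]
  ]
}}

```text
time_s: 11.1
eef_pos: [0.5469, 0.1879, 0.234]
eef_rot: [-0.455, -0.54, -0.456, 0.542]
wrist_force: [0.6, -0.2, 0.5]
opening: 0.002
```

```bash
python3 - <<'E'
from h import *
to([.5476,.1881,.067])
c=snap('wrist','w4'); snap('top','t4')
E
```

```text
t 11.1 pos [0.5469 0.1879 0.234 ] yaw_y -0.1698 x [-0.004 -0.    -1.   ] q [ 0.13  0.2   1.6  -0.    1.34  0.3 ] F [ 0.6 -0.2  0.5] open 0.002
tool shift [ 0.167   0.0012 -0.0005]
```

View pics/w4.png

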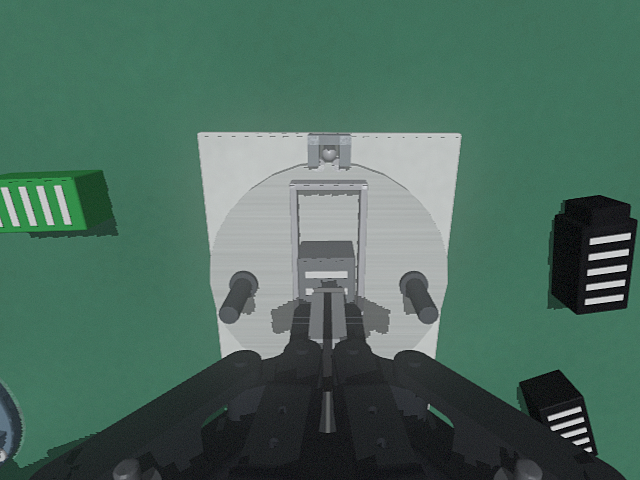

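```bash
python3 - <<'E'
from h import *
c=ld('w4'); H=c['hand_eye'];d=c['depth']
def t(u,v): return (H[:3,:3]@(np.array([(u-c['cx'])/c['fx'],(v-c['cy'])/c['fy'],1])*d[v,u])+H[:3,3]).round(4)
for p in [(327,245),(327,255),(327,262),(327,267),(327,280),(300,270),(354,270),(327,183),(293,230),(364,230),(327,196)]: print(p,t(*p))
E
```

```text
(327, 245) [ 0.1863 -0.0008  0.0333]
(327, 255) [ 0.1617 -0.0007  0.0335]
(327, 262) [ 0.1551 -0.0007  0.0372]
(327, 267) [ 0.1563 -0.0007  0.0424]
(327, 280) [ 0.1552 -0.0008  0.0542]
(300, 270) [ 0.1555 -0.0239  0.0448]
(354, 270) [0.1544 0.0224 0.0444]
(327, 183) [ 0.1809 -0.0007 -0.0256]
(293, 230) [ 0.1807 -0.0313  0.0169]
(364, 230) [0.1805 0.0325 0.0169]
(327, 196) [ 0.2025 -0.0008 -0.0094]
```

>>> {"name": "drive_tool", "arguments": {
  "increments": [
    [0.055,0.001,0,0,0,0,-1],
    [0.055,0,0,0,0,0,-1],
    [0.04,0,0,0,0,0,-1],
    [0.017,0,0,0,0,0,-1],
    [0,0,0.008,0,0,0,-1],
    [0,0,0.008,0,0,0,-1],
    [0,0,0.008,0,0,0,-1],
    [0,0,0.008,0,0,0,-1],
    [0,0,0,0,0,0,-1]
  ]
}}

```text
time_s: 12.32
eef_pos: [0.5438, 0.1556, 0.07]
eef_rot: [0.455, 0.541, 0.455, -0.541]
wrist_force: [-0.6, -0.5, -0.2]
opening: 0.001
```

```bash
python3 - <<'E'
from h import *
o,R=st();d=o['eef_pos'][:2]-[.5339,.1093];f=np.array([-.1714,-.9852]);print(d@f,d@[.9852,-.1714])
snap('top','t5');posts('t5')
a=cv2.imread('pics/t5.png')[190:325,215:440]; cv2.imwrite('pics/t5z.png',cv2.resize(a,None,fx=3.5,fy=3.5,interpolation=2))
E
```

```text
t 12.32 pos [0.5438 0.1556 0.07  ] yaw_y -0.1721 x [ 0.001 -0.    -1.   ] q [ 0.07  0.37  1.75 -0.    1.02  0.24] F [-0.6 -0.5 -0.2] open 0.001
-0.04729695879597811 0.0017863376056210115
t5 37 [0.6185 0.097  0.0955] 0.0855 -0.1452
```

View pics/t5z.png

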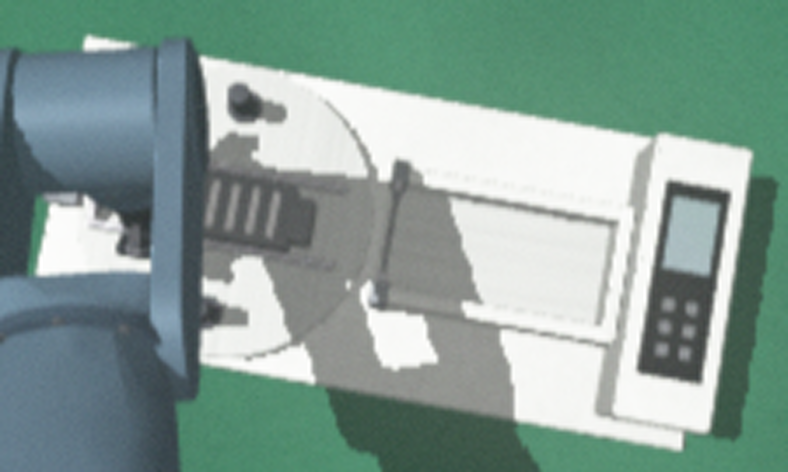

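>>> {"name": "drive_tool", "arguments": {
  "increments": [
    [0,0,0.01,0,0,0,-1],
    [0,0,0.01,0,0,0,-1],
    [0,0,0.01,0,0,0,-1],
    [0,0,0.01,0,0,0,-1],
    [0,0,0.01,0,0,0,-1],
    [0,0,0.01,0,0,0,-1],
    [0,0,0.01,0,0,0,-1],
    [0,0,0.01,0,0,0,-1],
    [0,0,0.01,0,0,0,-1],
    [0,0,0.01,0,0,0,-1]
  ]
}}

```text
time_s: 13.62
eef_pos: [0.5265, 0.0581, 0.0694]
eef_rot: [0.455, 0.542, 0.456, -0.54]
wrist_force: [2.0, 8.4, 3.5]
opening: 0.001
```

```bash
python3 - <<'E'
from h import *
o,R=st();d=o['eef_pos'][:2]-[.5339,.1093];f=np.array([-.1714,-.9852]);print(d@f,d@[.9852,-.1714])
snap('top','t6');posts('t6')
a=cv2.imread('pics/t6.png')[190:325,215:440]; cv2.imwrite('pics/t6z.png',cv2.resize(a,None,fx=3.5,fy=3.5,interpolation=2))
E
```

```text
t 13.62 pos [0.5265 0.0581 0.0694] yaw_y -0.1717 x [ 0.001  0.002 -1.   ] q [-0.12  0.31  1.84  0.    0.99  0.06] F [2.  8.4 3.5] open 0.001
0.051737801091892126 0.0014740030357587933
```

View pics/t6z.png

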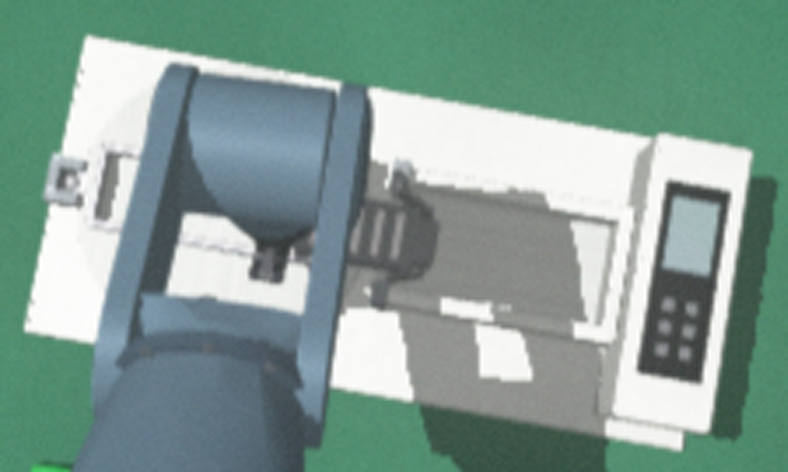

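>>> {"name": "drive_tool", "arguments": {
  "increments": [
    [0,0,0.01,0,0,0,-1],
    [0,0,0.01,0,0,0,-1],
    [0,0,0.01,0,0,0,-1],
    [0,0,0.01,0,0,0,-1],
    [0,0,0.01,0,0,0,-1],
    [0,0,0.01,0,0,0,-1],
    [0,0,0.01,0,0,0,-1],
    [0,0,0.01,0,0,0,-1],
    [0,0,0.01,0,0,0,-1]
  ]
}}

```text
time_s: 14.8
eef_pos: [0.5108, -0.0316, 0.0691]
eef_rot: [-0.455, -0.541, -0.455, 0.541]
wrist_force: [1.1, 3.3, 0.6]
opening: 0.002
```

```bash
python3 - <<'E'
from h import *
o,R=st();d=o['eef_pos'][:2]-[.5339,.1093];f=np.array([-.1714,-.9852]);print(d@f,d@[.9852,-.1714])
snap('top','t7');snap('scene','s7');posts('t7')
a=cv2.imread('pics/t7.png')[190:325,215:440]; cv2.imwrite('pics/t7z.png',cv2.resize(a,None,fx=3.5,fy=3.5,interpolation=2))
a=cv2.imread('pics/s7.png')[180:335,245:415]; cv2.imwrite('pics/s7z.png',cv2.resize(a,None,fx=3.8,fy=3.8,interpolation=2))
E
```

```text
t 14.8 pos [ 0.5108 -0.0316  0.0691] yaw_y -0.1715 x [-0.  0. -1.] q [-0.29  0.27  1.89 -0.    0.98 -0.12] F [1.1 3.3 0.6] open 0.002
0.14275313276038842 0.001345352772816394
t7 36 [0.6184 0.097  0.0961] 0.0854 -0.1448
t7 36 [0.4515 0.125  0.0964] 0.0838 2.9533
```

View pics/t7z.png

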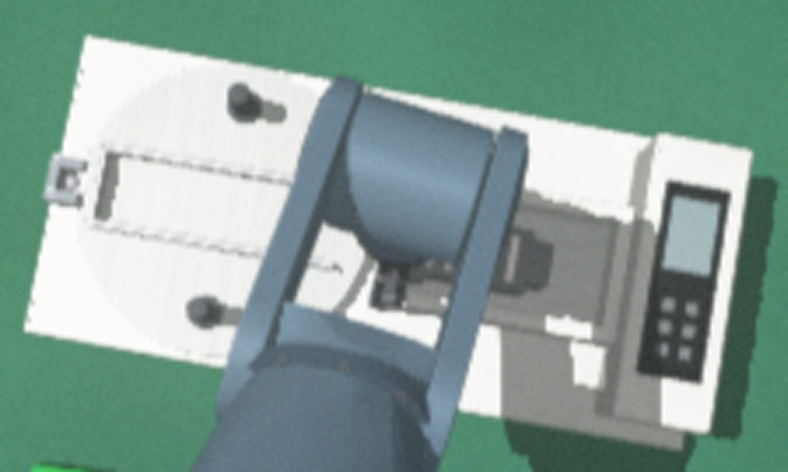

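View pics/s7z.png

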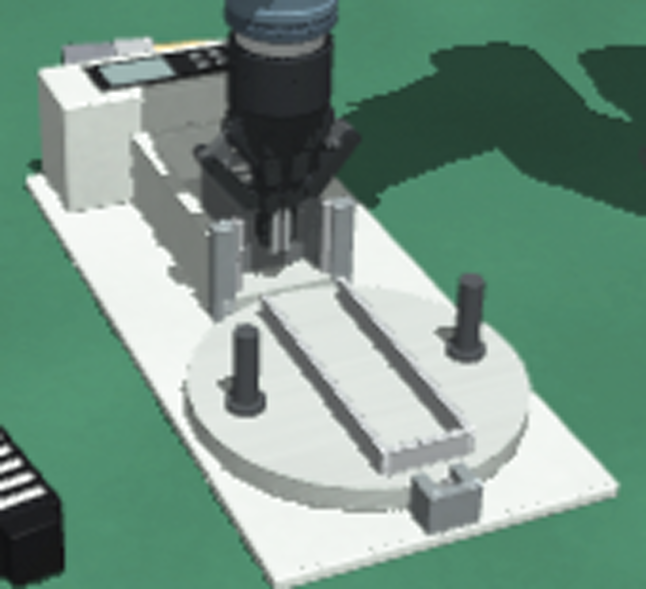

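```bash
python3 - <<'E'
from h import *
c=ld('t7'); f=np.array([-.1714,-.9852])
for x,y in [(525,228),(550,262),(548,240)]:
    p=px(c,215+(x+.5)/3.5-.5,190+(y+.5)/3.5-.5); print(p,(p[:2]-[.5345,.11])@f)
for h in (.05,.06,.08): print((px(c,215+551/3.5-.5,190+262/3.5-.5,h)[:2]-[.5345,.11])@f)
E
```

```text
[ 0.52094304 -0.13222659  0.03249505] 0.24096530210053407
[ 0.48923562 -0.14715304  0.07775152] 0.26110549339596906
[ 0.51146758 -0.1510174   0.0310482 ] 0.26110209683708824
0.2641417905499375
0.26316287413850775
0.2612050413156483
```

>>> {"name": "drive_tool", "arguments": {
  "increments": [
    [0,0,0.008,0,0,0,-1],
    [0,0,0.008,0,0,0,-1],
    [0,0,0.008,0,0,0,-1],
    [0,0,0.006,0,0,0,-1],
    [0,0,0,0,0,0,-1],
    [0,0,0,0,0,0,-1]
  ]
}}

```text
time_s: 15.65
eef_pos: [0.5061, -0.0607, 0.0694]
eef_rot: [-0.455, -0.541, -0.455, 0.541]
wrist_force: [0.2, 0.6, -0.6]
opening: -0.001
```

```bash
python3 - <<'E'
from h import *
o,R=st();d=o['eef_pos'][:2]-[.5339,.1093];f=np.array([-.1714,-.9852]);print(d@f,d@[.9852,-.1714])
snap('top','t8');c=ld('t8')
a=cv2.imread('pics/t8.png')[190:325,215:440]; cv2.imwrite('pics/t8z.png',cv2.resize(a,None,fx=3.5,fy=3.5,interpolation=2))
E
```

```text
t 15.65 pos [ 0.5061 -0.0607  0.0694] yaw_y -0.1716 x [ 0. -0. -1.] q [-0.35  0.27  1.89 -0.    0.98 -0.18] F [ 0.2  0.6 -0.6] open -0.001
0.1722768652087909 0.0017456080399798353
```

View pics/t8z.png

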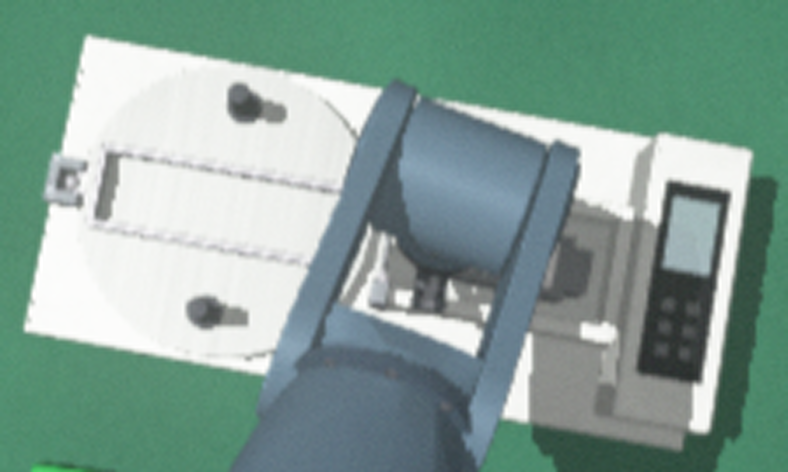

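>>> {"name": "drive_tool", "arguments": {
  "increments": [
    [0,0,-0.001,0,0,0,-1],
    [-0.01,0,0,0,0,0,-1],
    [-0.02,0,0,0,0,0,-1],
    [-0.03,0,0,0,0,0,-1],
    [-0.05,0,0,0,0,0,-1],
    [-0.06,0,0,0,0,0,-1],
    [0,0,-0.05,0,0,0,-1],
    [0,0,-0.05,0,0,0,-1],
    [0,0,-0.05,0,0,0,-1],
    [0,0,-0.05,0,0,0,-1]
  ]
}}

```text
time_s: 16.95
eef_pos: [0.5404, 0.1393, 0.2403]
eef_rot: [0.456, 0.541, 0.455, -0.541]
wrist_force: [1.5, -0.0, -0.3]
opening: -0.003
```

>>> {"name": "drive_tool", "arguments": {
  "increments": [
    [0,0,-0.05,0,0,0,-1],
    [0,0,-0.05,0,0,0,-1],
    [0,0,0,0,0,0,-1]
  ]
}}

```text
time_s: 17.32
eef_pos: [0.557, 0.2395, 0.2399]
eef_rot: [0.457, 0.54, 0.457, -0.54]
wrist_force: [0.1, -0.6, -0.4]
opening: -0.002
```

```bash
python3 - <<'E'
from h import *
st()
snap('top','t9');snap('scene','s9');r=posts('t9')
a=cv2.imread('pics/t9.png')[190:325,215:440]; cv2.imwrite('pics/t9z.png',cv2.resize(a,None,fx=3.5,fy=3.5,interpolation=2))
a=cv2.imread('pics/s9.png')[180:335,245:415]; cv2.imwrite('pics/s9z.png',cv2.resize(a,None,fx=3.8,fy=3.8,interpolation=2))
f=np.array([-.1714,-.9852]);d=r[...,:2]-[.5350,.1109];X=d@f;Y=d@[.9852,-.1714]
s=(r[...,2]>.06)&(r[...,2]<.09)&(X>.15)&(X<.305)&(abs(Y)<.036)
print(s.sum(),np.percentile(X[s],[0,2,50,98]).round(4),np.percentile(Y[s],[2,50,98]).round(4),np.percentile(r[s][:,2],[5,50,95]).round(4))
s=(r[...,2]>.084)&(r[...,2]<.1)&(X>.11)&(X<.18)&(abs(Y)<.06)
print('gate',s.sum(),np.percentile(X[s],[0,2,50,98,100]).round(4))
E
```

```text
t 17.32 pos [0.557  0.2395 0.2399] yaw_y -0.1669 x [ 0.001  0.001 -1.   ] q [0.21 0.25 1.53 0.   1.36 0.38] F [ 0.1 -0.6 -0.4] open -0.002
t9 36 [0.6185 0.097  0.0967] 0.0855 -0.1451
t9 36 [0.4515 0.125  0.0969] 0.0838 2.9539
721 [0.1829 0.1856 0.2365 0.2904] [-0.0253 -0.0019  0.0234] [0.0742 0.0787 0.0825]
gate 116 [0.1278 0.1283 0.1345 0.141  0.1415]
```

View pics/t9z.png

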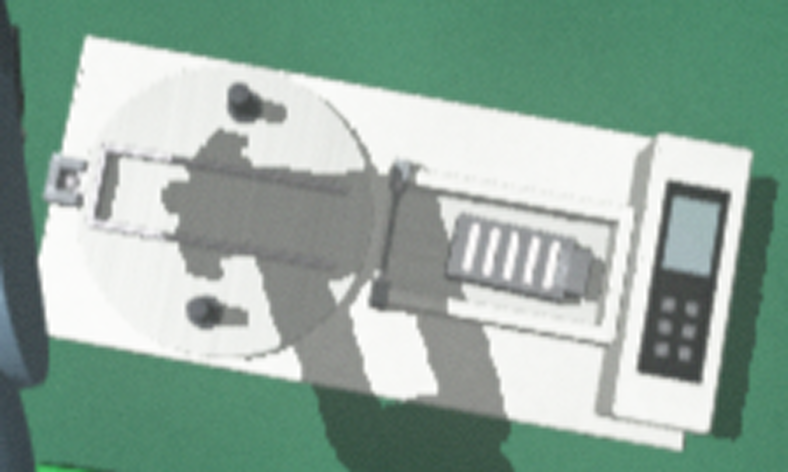

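View pics/s9z.png

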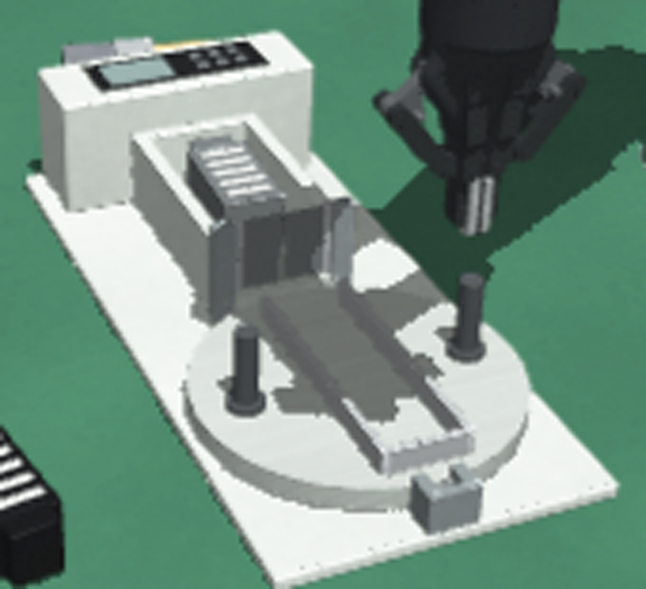

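```bash
python3 -c "
from bench import hand_in; print(hand_in())"
```

```text
the job is handed in; nothing more can be done
None
```

I turned the turntable about 157° by post_b into its detent. I then pushed the cassette by its tail with shut fingers through the gate into the bay, lifted the gripper straight up and handed in. The arm's clock read about 17 s of the 58 s allowed. `hand_in()` gave no verdict.

Last checks, from the top and scene cameras after the gripper was withdrawn:
- **Turntable:** it sits about 0.006 rad from the feed direction (limit 0.045), and did not shift while the cassette was pushed.
- **Gate:** both leaves look shut, with no point of the gate found away from the gate line in the depth image.
- **Cassette:** its tail is about 183 mm along the feed axis, roughly 48 mm past the gate line. It is about 2 mm off centre and lies flat in the bay.
- **Gripper:** it is clear at 0.24 m height, with wrist force near zero.
- **Bystanders:** I never moved the arm near the jar, weight or brush at low height, but I did not measure their positions again at the end.

**Disagreement:** while following the arc, the wrist force rose to about 26 N. My camera estimate of the turntable's axis was about 2 mm off. A circle fitted through the tool positions gave a better axis, and using it for the last part brought the force down to about 15 N.

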